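Wind down a seating press and hold its ratchet lever at the fourth click

TASK

Press the die on the yellow bench press: turn the crank on top clockwise until the ram is all the way down against its stop (up to two turns), and only then push the red-gripped ratchet lever down by exactly four clicks, never letting it go on to a fifth. The lever springs back when released, so keep hold of it: finish with the gripper holding the lever still at the fourth click, the ram still down and the other things on the bench left where they are.

Things in the scene. Friction and masses are not known exactly. Their poses are not given: they have to be found in the camera images.
- press: yellow bench press, fixed, but placed and turned differently each run. Base 130 (x) x 220 (y) x 14 mm; head's top at 165 mm, grey plunger housing on the head's front up to 192 mm. Origin under the centre of the base; own x points to its back, y to its left, z up. Crank on top at its left; ratchet lever on its front face points out to its right (-y).
- crank_axis (a point): point on the crank's upright axis at the height of the middle of the crank knob: 30 mm to the left of the press's origin, 208 mm above the table
- crank_grip (a point): centre of the crank's upright black knob, 23 mm thick, 45 mm tall (the point is 25 mm above the knob's foot and 20 mm below its top), 50 mm from the crank's axis; the knob spins freely on its pin. Below its foot is the flat steel crank arm, 18 mm wide, whose top is 28 mm below this point.
- crank (a joint): crank angle, rad, growing clockwise seen from above: 0 ram fully up, 12.566 (two turns) ram fully down at a hard stop. Starts between 0 and 2.5. At 0 the crank arm points to the press's front (its -x). Lowers the ram 8 mm a turn; light friction (about 2 N at the knob), stays where it is left.
- lever_pivot (a point): centre of the ratchet lever's pivot, 95 mm above the table, 68 mm to the front (-x) and 60 mm to the right (-y) of the press's origin, in the middle plane of the lever; the pivot's axis runs along the press's x
- lever_grip (a point): middle of the red grip of the ratchet lever, on its centre line, 135 mm from the pivot. The grip is a round bar along the lever, 20 mm thick, 77 mm long over its round ends, free on all sides. It can be pinched across from above or pressed down from above.
- lever: the ratchet lever: toothed steel disc, 106 mm across, with a flat steel bar, 16 x 8 mm, ending in the red grip; its origin is at the pivot, in the disc's middle plane; turns with the lever
- ratchet (a joint): ratchet lever angle, rad: 0 at rest (slants up 0.55 rad above level, to the press's right), grows as the grip is pushed down. Clicks every 0.16 (22 mm of grip travel): click 1 at 0.16, 2 at 0.32, 3 at 0.48, 4 at 0.64, 5 at 0.80; end stop 1.0. The tooth between two clicks is half way; getting over one takes up to about 20 N at the grip. A spring throws the lever back to 0 when let go.
- cutters: red-handled side cutters lying flat, 151x47x12 mm, a bystander; origin at the centre of its underside
- clamp_knob: black star knob with a stub, 36x35x38 mm, a bystander; origin at the centre of its underside

How it is judged:
By the outcome, as a careful person would: the job done as asked, in the order asked, and still so for the second after the job is handed in, while the arm keeps its last pose, push and grip.
It also fails if it takes over 64 s, if anything falls off the work surface, if the arm or the gripper's body presses on something with over 40 N, if the wrist force passes 120 N, or if a joint passes its speed limit or range.

ROBOT

A 6-joint arm with a two-finger parallel gripper is mounted at the origin on the work surface; the furniture and walls round the work are solid. World frame = base frame: x ahead of the robot, y to its left, z up, the work surface at z = 0. Lengths are in m, angles in rad, forces in N, time in s.
With the tool pointing down it reaches from about 0.35 to 0.85 m from the base axis. Payload 8.1 kg.
Tool frame: the origin (TCP) lies at the very end of the fingers, on their centre line; the grasp point (between the pads) lies 19 mm behind it; z points along the fingers, y is the line along which they close (so a half turn about z gives the same grasp; the last joint's range is limited). The gripper opens to 93 mm and grips with 3 to 60 N. Pads are 15 mm wide; open, the fingers measure 128 mm over their backs; the gripper's body (75 mm by 188 mm) begins 65 mm behind the grasp point.
Start: joints at [-1.36, 0.13, 1.488, -0, 1.523, -0.085], TCP at [0.175, -0.574, 0.219] pointing down, gripper open.
Joint ranges: [-2.96, 2.96], [-0.89, 2.26], [0.02, 2.5], [-1.34, 4.48], [0, 2.73], [-2.66, 2.66]. Speed limits (rad/s): [2.39, 2.39, 2.79, 3.14, 3.14, 3.14].

INTERFACE

Orientations are given as a rotation vector (axis times angle).
In Python, from plant import read_state, eyes, workorder gives the robot as it stands. The module is installed in compiled form; this text tells all that it offers.
- The arm moves only by the tool play_rows, never from a script. Its argument "targets" is one flat list of numbers, 4 for each row, row after row: the shift along the tool's x, y, z in cm, then the turn about the tool's z in degrees. In form: [dx, dy, dz, roll, dx, dy, dz, roll, ...]. A call has 1 to 8 rows; each row is the pose to reach, as a shift and turn from the pose commanded when the call began, along the tool's axes at that moment; what a row does not reach only later rows make up. A row lasts 1/12 s, in which the tool goes at most 41.7 mm and 7.16 degrees, less where a joint would pass 70% of its speed; a pose out of reach is approached as far as the arm can. A call with a gripper value outside its range is refused whole. "grip" is the finger opening in cm, from 0 to 9.3, set as the call begins (left out, the last holds). The fingers move at their own pace and stop on an object; "grip_force" is the grip in N (left out, the last holds). Time passes only in rows, so rows that repeat a pose let the fingers close. It gives the time, the measured TCP pose, the force, the opening and the grip force at its end, in the units of the state.
- read_state(): the state, without advancing time (a new reading comes with each control period).
- eyes.read_camera(name): name is "scene" or "top" or "wrist"; returns a dict with "image" (384x512x3 uint8, red, green, blue), "vfov" (degrees; the focal length in pixels is half the picture's height over the tangent of half this angle, whatever the lens; pixels are square), "cx", "cy" (the principal point, pixels), "cam_to_world" (4x4, takes a point from camera to world coordinates); the wrist camera has in their place "T_tool_cam" (4x4, takes a point from camera to tool coordinates, whose origin is the TCP and whose axes are the flange's). Camera axes: x right, y up, looking along -z (the intrinsics and any distortion apply to the point x, -y, -z); pixel columns grow to the right and rows downward; lengths in m; the calibration is good to about 2 mm. A picture is of the moment at which its call begins: read the wrist's pose just before it. There is no depth.
- workorder.close_job(): hands the job in; it is judged then, once.
The state is a dict: "t": time; "q": joint angles; "dq": joint speeds; "joint_torque": joint torques, N m; "tool_pos": TCP position; "orientation": TCP orientation; "force": force on the tool from outside, world axes, zero at the start; "wrist_torque": the same for the moment, N m; "opening": finger opening in m; "gripper_force": force on a finger pad.
Only numpy, scipy, OpenCV 4.12 (cv2) and the standard library are available. Lean on these libraries where they do the work, as an engineer would, in place of code of your own. Each camera call takes 0.05 s, during which the arm holds its last target. There are 200 camera calls.

## Working session

There is one attempt and no reset: what is moved stays moved. The work goes in short steps, Python scripts to look and compute and a tool call to move; the robot and the scene stay as the last step left them, time stands still between calls to the robot, and variables do not carry over. Pictures are saved under pics/ and viewed, at most 13 in all, crops included, and the job is handed in when it is done.

Besides the shell and the picture viewer there is one more tool, called after "Call:" by a JSON object that holds its "method" and its "body". play_rows: Moves the arm, as the interface text tells. Its arguments: {"type":"object","properties":{"targets":{"type":"array"},"grip":{"type":"number"},"grip_force":{"type":"number"}},"required":["targets"]}

```bash
mkdir -p pics; cat > h.py <<'E'
import numpy as np, cv2
from plant import read_state, eyes, workorder
from scipy.spatial.transform import Rotation as R
def snap(n,f):
    s=read_state(); c=eyes.read_camera(n); cv2.imwrite('pics/'+f,c['image'][:,:,::-1]); 
    if 'T_tool_cam' in c:
        T=np.eye(4);T[:3,:3]=R.from_rotvec(s['orientation']).as_matrix();T[:3,3]=s['tool_pos'];c['cam_to_world']=T@c['T_tool_cam']
    return c
def ray(c,u,v):
    f=c['image'].shape[0]/2/np.tan(np.radians(c['vfov'])/2)
    d=np.array([(u-c['cx'])/f,-(v-c['cy'])/f,-1]); T=c['cam_to_world']
    return T[:3,3],T[:3,:3]@d
def onz(c,u,v,z):
    o,d=ray(c,u,v); return o+d*(z-o[2])/d[2]
def proj(c,p):
    T=np.linalg.inv(c['cam_to_world']); q=T[:3,:3]@np.array(p)+T[:3,3]
    f=c['image'].shape[0]/2/np.tan(np.radians(c['vfov'])/2)
    return c['cx']+f*q[0]/-q[2], c['cy']-f*q[1]/-q[2]
E
python3 - <<'E'
from h import *
import pickle
a=snap('scene','s0.png');b=snap('top','t0.png')
pickle.dump((a,b),open('c0.pkl','wb'))
for c in(a,b):print({k:v for k,v in c.items() if k!='image'})
im=np.hstack([a['image'],b['image']]);print(read_state())
E
```

```text
{'vfov': 44.64311536443661, 'cx': 254.71932557511252, 'cy': 190.0450501783385, 'cam_to_world': array([[ 0.89217883,  0.28076278, -0.35382085,  0.19684932],
       [-0.45153643,  0.53448478, -0.71445145, -1.02512295],
       [-0.01147952,  0.79718146,  0.60363063,  0.76645219],
       [ 0.        ,  0.        ,  0.        ,  1.        ]])}
{'vfov': 51.742764596406374, 'cx': 254.07149344999698, 'cy': 191.1351034432273, 'cam_to_world': array([[-0.00938958,  0.99794937, -0.06331582,  0.46683408],
       [-0.99986461, -0.01022555, -0.0128921 , -0.31132527],
       [-0.0135131 ,  0.0631862 ,  0.99791027,  0.97238577],
       [ 0.        ,  0.        ,  0.        ,  1.        ]])}
{'t': 0.1, 'q': array([-1.36042981e+00,  1.31063103e-01,  1.48918261e+00,  3.01808726e-06,
        1.52301678e+00, -8.54132667e-02]), 'dq': array([ 0.00051801, -0.00179397, -0.00201203, -0.000731  ,  0.0007477 ,
       -0.00081572]), 'joint_torque': array([ 1.17675743e-03, -5.61340034e+01, -4.93095803e+01,  7.70591106e-02,
        2.91394506e-02, -3.22341850e-05]), 'tool_pos': array([ 0.17479654, -0.57342619,  0.2176991 ]), 'orientation': array([-3.10565112e+00, -4.62672213e-01,  1.58958629e-04]), 'force': array([ 0.3477673 ,  0.18316365, -0.28591459]), 'wrist_torque': array([-0.0654007 , -0.0208734 , -0.01563002]), 'gripper_force': 0.0, 'opening': 0.09315139730216468}
```

View pics/s0.png

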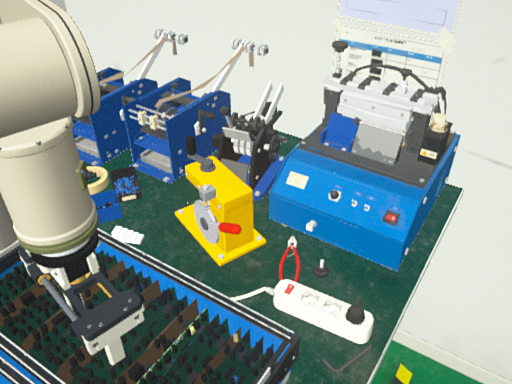

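View pics/t0.png

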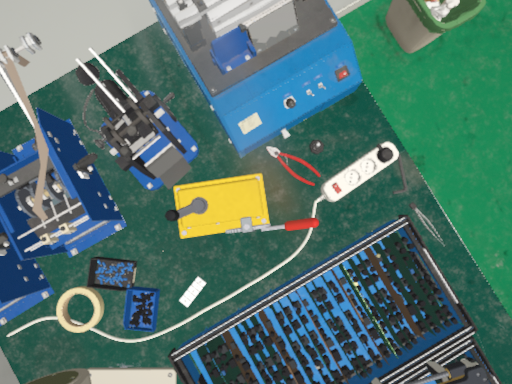

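The scene view shows the press at about (215,215). In the top view the press is at (221,206), the crank hub at (199,206), the knob at (172,215) and the red grip at (302,225). The cutters (293,165) and star knob (317,145) are off to the side. Next I measure these.

```bash
cat > m.py <<'E'
from h import *
import pickle
a,b=pickle.load(open('c0.pkl','rb'))
def mask(c,kind,box):
    h=cv2.cvtColor(c['image'],cv2.COLOR_RGB2HSV); H,S,V=h[...,0],h[...,1],h[...,2]
    m={'red':((H<6)|(H>174))&(S>150)&(V>80),'yel':(H>18)&(H<32)&(S>150)&(V>90)}[kind]
    o=np.zeros(m.shape,np.uint8);x0,y0,x1,y1=box;o[y0:y1,x0:x1]=m[y0:y1,x0:x1];return o
def cen(m):
    y,x=np.nonzero(m);return x.mean(),y.mean(),len(x)
rb=mask(b,'red',(275,210,330,240));ra=mask(a,'red',(210,215,250,240))
cb,ca=cen(rb),cen(ra);print(cb,ca)
o1,d1=ray(a,*ca[:2]);o2,d2=ray(b,*cb[:2])
t=np.linalg.lstsq(np.c_[d1,-d2],o2-o1,rcond=None)[0];p,q=o1+d1*t[0],o2+d2*t[1];print('grip',p,q)
print('grip rect',cv2.minAreaRect(np.argwhere(rb)[:,::-1].astype(np.float32)))
yb=mask(b,'yel',(160,160,285,250))
print('yel rect',cv2.minAreaRect(np.argwhere(yb)[:,::-1].astype(np.float32)))
bx=cv2.boxPoints(cv2.minAreaRect(np.argwhere(yb)[:,::-1].astype(np.float32)))
for u,v in bx: print((u,v),onz(b,u,v,.014).round(3))
print('hub',onz(b,199,206,.185),'knob',onz(b,172,215,.228))
E
python3 m.py; python3 -c "
from h import *
b=cv2.imread('pics/t0.png')[120:260,60:340];s=cv2.imread('pics/s0.png')[100:270,160:330]
cv2.imwrite('pics/c1.png',np.vstack([cv2.resize(b,(560,280),interpolation=2),cv2.resize(s,(560,300)[::1],interpolation=2)]))"
```

```text
(np.float64(301.1372549019608), np.float64(223.88888888888889), 306) (np.float64(229.3121387283237), np.float64(227.83236994219652), 173)
grip [ 0.4521731  -0.39662259  0.16358068] [ 0.45044319 -0.39595337  0.16354571]
grip rect ((301.4163513183594, 223.8587188720703), (9.484872817993164, 33.6281852722168), 82.56858825683594)
yel rect ((220.7860565185547, 205.40708923339844), (53.45201110839844, 90.83380126953125), 81.46923065185547)
(np.float32(171.90707), np.float32(185.71394)) [ 0.543 -0.099  0.014]
(np.float32(261.73593), np.float32(172.23961)) [ 0.574 -0.318  0.014]
(np.float32(269.66504), np.float32(225.10023)) [ 0.445 -0.336  0.014]
(np.float32(179.83618), np.float32(238.57457)) [ 0.415 -0.119  0.014]
hub [ 0.48824809 -0.19116909  0.185     ] knob [ 0.47064016 -0.14680325  0.228     ]
```

View pics/c1.png

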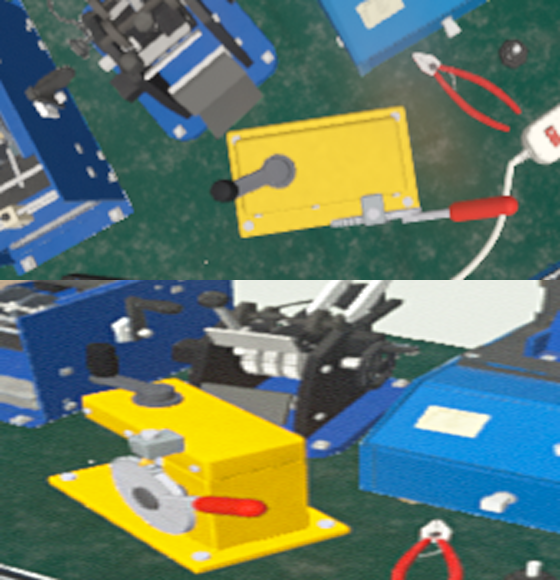

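The grip, triangulated at (.451,-.396,.164), fits the press pose: origin (.494,-.218), yaw 0.137. From that I expect the grip at (.451,-.401,.166). The crank is at about 1.27 rad, with the knob at about (.469,-.143). The crop agrees: hub at crop (278,172), knob at (223,190), lever at rest. Now I raise the tool and go above the knob.

Call:
{"method": "play_rows", "body": {"targets": [0,0,-4,0,2,-2,-8.2,3,5,-4,-8.2,7,8,-6.4,-8.2,10,11,-8.8,-8.2,13,14,-11.2,-8.2,17,17,-13.6,-8.2,17,20,-16,-8.2,17], "grip": 9.3}}

```text
t: 0.77
tool_pos: [0.3201, -0.3608, 0.3002]
orientation: [-3.141, 0.003, 0.0]
force: [1.0, -0.3, 0.5]
opening: 0.0931
gripper_force: 0.0
```

```bash
python3 - <<'E'
from h import *
s=read_state();print(s['tool_pos'],R.from_rotvec(s['orientation']).as_matrix().round(4))
E
```

```text
[ 0.32009516 -0.36079703  0.30024273] [[ 1.0e+00 -1.8e-03 -2.0e-04]
 [-1.8e-03 -1.0e+00  4.0e-04]
 [-2.0e-04 -4.0e-04 -1.0e+00]]
```

Call:
{"method": "play_rows", "body": {"targets": [2.5,-3.5,0,0,5,-7,0,0,7.5,-10.5,0,0,10,-14,0,0,12,-17,0,0,14,-20,0,0,14.9,-21.8,0,0,14.9,-21.8,0,0]}}

```text
t: 1.43
tool_pos: [0.4701, -0.141, 0.3001]
orientation: [-3.14, -0.006, 0.001]
force: [0.3, 0.6, -0.9]
opening: 0.0929
gripper_force: 0.0
```

```bash
python3 - <<'E'
from h import *
c=snap('wrist','w1.png');print(read_state()['tool_pos'],c['cam_to_world'].round(3))
for n,p in dict(knobtop=(.469,-.143,.228),axis=(.490,-.188,.19)).items():print(n,proj(c,p))
E
```

```text
[ 0.46924521 -0.14289278  0.30010718] [[ 0.003  0.961  0.276  0.547]
 [-1.     0.004 -0.001 -0.142]
 [-0.002 -0.276  0.961  0.466]
 [ 0.     0.     0.     1.   ]]
knobtop (np.float64(256.71134354522053), np.float64(211.36181434110796))
axis (np.float64(306.70275878410246), np.float64(176.23270234538748))
```

View pics/w1.png

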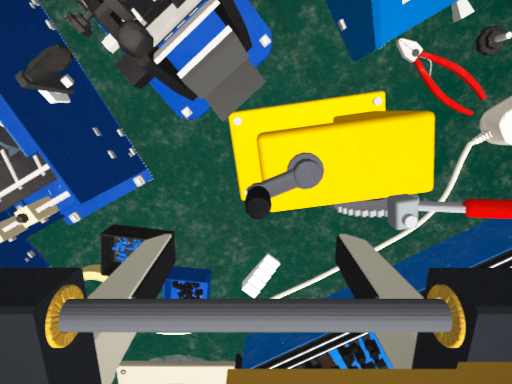

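The wrist view shows the knob blob centred at about (259,202), its top at about (259,204), and the hub at (305,171). The housing is at (405,210).

```bash
python3 - <<'E'
from h import *
c=snap('wrist','w2.png')
g=c['image'][175:230,235:285].max(2)<60
y,x=np.nonzero(g);print(x.min()+235,x.max()+235,y.min()+175,y.max()+175,x.mean()+235,y.mean()+175)
for v in (200,202,204,206): print(v,onz(c,259,v,.228))
for z in(.183,.19):print(onz(c,305.5,171.5,z))
# triangulate knob bottom edge etc: housing
print(onz(c,405,210,.192))
print(c['vfov'])
E
```

```text
242 267 185 218 255.0014409221902 201.60374639769452
200 [ 0.47761513 -0.14673709  0.228     ]
202 [ 0.47596185 -0.14674755  0.228     ]
204 [ 0.47430244 -0.14675806  0.228     ]
206 [ 0.47263689 -0.1467686   0.228     ]
[ 0.49205772 -0.1898933   0.183     ]
[ 0.4933915  -0.18874636  0.19      ]
[ 0.45808827 -0.28176677  0.192     ]
63.16130776460653
```

Call:
{"method": "play_rows", "body": {"targets": [0.3,0,2,0,0.3,0,4.5,0,0.3,0,7,0,0.3,0,9,0,0.3,0,10.1,0,0.3,0,10.1,0]}}

```text
t: 2.03
tool_pos: [0.4696, -0.1452, 0.1966]
orientation: [-3.14, 0.004, 0.008]
force: [-0.0, -0.5, -0.4]
opening: 0.0932
gripper_force: 0.0
```

Call:
{"method": "play_rows", "body": {"targets": [0,0,0,0,0,0,0,0,0,0,0,0,0,0,0,0,0,0,0,0,0,0,0,0,0,0,0,0,0,0,0,0], "grip": 1.5, "grip_force": 20}}

```text
t: 2.7
tool_pos: [0.4719, -0.1447, 0.1998]
orientation: [3.142, -0.001, 0.0]
force: [0.6, 0.1, 0.4]
opening: 0.0442
gripper_force: 0.0
```

Call:
{"method": "play_rows", "body": {"targets": [0,0,0,0,0,0,0,0,0,0,0,0,0,0,0,0,0,0,0,0,0,0,0,0,0,0,0,0,0,0,0,0]}}

```text
t: 3.37
tool_pos: [0.4717, -0.1441, 0.1996]
orientation: [-3.14, 0.001, 0.0]
force: [-0.2, 4.4, 1.8]
opening: 0.0222
gripper_force: 20.0
```

```bash
python3 - <<'E'
from h import *
s=read_state();print(s['tool_pos'],s['opening'],s['gripper_force'],s['force'])
c=snap('wrist','w3.png')
E
```

```text
[ 0.47170361 -0.14410529  0.19958604] 0.02217101441268959 20.00022296793759 [-0.23081105  4.39046656  1.84105063]
```

View pics/w3.png

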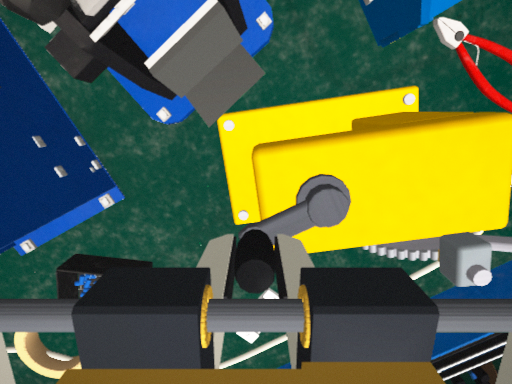

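The view shows the knob held between the pads at (256,262), with an opening of 22 mm. Next I work out the crank rows.

```bash
cat > rows.py <<'E'
import numpy as np,sys
def rows(th0,step,n,r=5.0):
    t0=np.radians(th0);o=[]
    for k in range(1,n+1):
        t=np.radians(th0+k*step); o+=[round(-r*(np.cos(t)-np.cos(t0)),2),round(-r*(np.sin(t)-np.sin(t0)),2),0,0]
    print(th0,'->',th0+n*step,o)
E
python3 -c "
from rows import *
rows(67,15,6)
for t in range(157,800,120): rows(t,15,8)"
```

```text
67 -> 157 [np.float64(1.26), np.float64(-0.35), 0, 0, np.float64(2.56), np.float64(-0.36), 0, 0, np.float64(3.83), np.float64(-0.03), 0, 0, np.float64(4.96), np.float64(0.61), 0, 0, np.float64(5.89), np.float64(1.52), 0, 0, np.float64(6.56), np.float64(2.65), 0, 0]
157 -> 277 [np.float64(0.35), np.float64(1.26), 0, 0, np.float64(0.36), np.float64(2.56), 0, 0, np.float64(0.03), np.float64(3.83), 0, 0, np.float64(-0.61), np.float64(4.96), 0, 0, np.float64(-1.52), np.float64(5.89), 0, 0, np.float64(-2.65), np.float64(6.56), 0, 0, np.float64(-3.91), np.float64(6.9), 0, 0, np.float64(-5.21), np.float64(6.92), 0, 0]
277 -> 397 [np.float64(-1.26), np.float64(-0.33), 0, 0, np.float64(-2.4), np.float64(-0.97), 0, 0, np.float64(-3.33), np.float64(-1.88), 0, 0, np.float64(-3.99), np.float64(-3.01), 0, 0, np.float64(-4.34), np.float64(-4.27), 0, 0, np.float64(-4.35), np.float64(-5.57), 0, 0, np.float64(-4.03), np.float64(-6.84), 0, 0, np.float64(-3.38), np.float64(-7.97), 0, 0]
397 -> 517 [np.float64(0.91), np.float64(-0.93), 0, 0, np.float64(2.04), np.float64(-1.59), 0, 0, np.float64(3.3), np.f
[... 597 characters left out ...]
p.float64(-1.26), np.float64(-0.33), 0, 0, np.float64(-2.4), np.float64(-0.97), 0, 0, np.float64(-3.33), np.float64(-1.88), 0, 0, np.float64(-3.99), np.float64(-3.01), 0, 0, np.float64(-4.34), np.float64(-4.27), 0, 0, np.float64(-4.35), np.float64(-5.57), 0, 0, np.float64(-4.03), np.float64(-6.84), 0, 0, np.float64(-3.38), np.float64(-7.97), 0, 0]
757 -> 877 [np.float64(0.91), np.float64(-0.93), 0, 0, np.float64(2.04), np.float64(-1.59), 0, 0, np.float64(3.3), np.float64(-1.94), 0, 0, np.float64(4.6), np.float64(-1.95), 0, 0, np.float64(5.87), np.float64(-1.63), 0, 0, np.float64(7.0), np.float64(-0.98), 0, 0, np.float64(7.93), np.float64(-0.07), 0, 0, np.float64(8.6), np.float64(1.06), 0, 0]
```

Call:
{"method": "play_rows", "body": {"targets": [1.26,-0.35,0,0,2.56,-0.36,0,0,3.83,0,0,0,4.96,0.6,0,0,5.9,1.5,0,0,6.56,2.65,0,0,6.56,2.65,0,0]}}

```text
t: 4.0
tool_pos: [0.5404, -0.1719, 0.1999]
orientation: [-3.142, 0.001, -0.008]
force: [12.7, 3.7, -4.4]
opening: 0.022
gripper_force: 20.0
```

```bash
python3 - <<'E'
from h import *
c=snap('wrist','w4.png');s=read_state();print(s['tool_pos'],s['opening'],s['gripper_force'],s['force'])
E
```

```text
[ 0.54023441 -0.17156916  0.19985639] 0.0220525562051779 19.999532414367422 [12.9915263   3.48346413 -4.68792062]
```

View pics/w4.png

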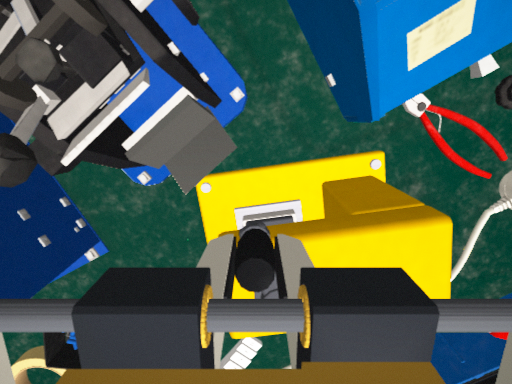

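The view shows the knob still held at (256,262), and the arm followed. The side force of 13 N means the circle's centre should shift about 2 mm in +x, to (.4934,-.189). I replan with that centre.

```bash
cat > rows.py <<'E'
import numpy as np,sys
def rows(C,ths,A=(.4934,-.189),r=.05):
    o=[]
    for t in ths:
        t=np.radians(t); x,y=A[0]-r*np.cos(t),A[1]+r*np.sin(t); o+=[round(float(x-C[0])*100,1),round(float(C[1]-y)*100,1),0,0]
    print(ths[0],ths[-1],o,'C=',round(float(x),4),round(float(y),4)); return (x,y)
E
python3 -c "
from rows import *
C=(.5376,-.1710)
for s in range(170,700,125):
  C=rows(C,[s+18*k for k in range(7)]+[s+108])"
```

```text
170 278 [0.5, 0.9, 0, 0, 0.5, 2.5, 0, 0, 0.1, 4.0, 0, 0, -0.8, 5.3, 0, 0, -2.1, 6.2, 0, 0, -3.6, 6.7, 0, 0, -5.1, 6.8, 0, 0, -5.1, 6.8, 0, 0] C= 0.4864 -0.2385
295 403 [-1.4, -0.4, 0, 0, -2.7, -1.3, 0, 0, -3.7, -2.5, 0, 0, -4.2, -4.0, 0, 0, -4.3, -5.6, 0, 0, -3.8, -7.1, 0, 0, -3.0, -8.4, 0, 0, -3.0, -8.4, 0, 0] C= 0.4568 -0.1549
420 528 [1.2, -0.9, 0, 0, 2.6, -1.5, 0, 0, 4.2, -1.6, 0, 0, 5.7, -1.2, 0, 0, 7.0, -0.3, 0, 0, 8.0, 0.9, 0, 0, 8.5, 2.4, 0, 0, 8.5, 2.4, 0, 0] C= 0.5423 -0.1786
545 653 [0.1, 1.5, 0, 0, -0.3, 3.0, 0, 0, -1.1, 4.3, 0, 0, -2.3, 5.3, 0, 0, -3.8, 5.9, 0, 0, -5.3, 6.0, 0, 0, -6.8, 5.6, 0, 0, -6.8, 5.6, 0, 0] C= 0.4739 -0.235
670 778 [-1.3, -0.8, 0, 0, -2.3, -2.0, 0, 0, -2.9, -3.4, 0, 0, -3.0, -5.0, 0, 0, -2.7, -6.5, 0, 0, -1.9, -7.8, 0, 0, -0.7, -8.8, 0, 0, -0.7, -8.8, 0, 0] C= 0.4669 -0.1466
```

Call:
{"method": "play_rows", "body": {"targets": [0.5,0.9,0,0,0.5,2.5,0,0,0.1,4.0,0,0,-0.8,5.3,0,0,-2.1,6.2,0,0,-3.6,6.7,0,0,-5.1,6.8,0,0,-5.1,6.8,0,0]}}

```text
t: 4.72
tool_pos: [0.4846, -0.2382, 0.1995]
orientation: [-3.139, 0.002, 0.001]
force: [-0.8, 9.1, 0.0]
opening: 0.0222
gripper_force: 20.0
```

Call:
{"method": "play_rows", "body": {"targets": [-1.4,-0.5,0,0,-2.7,-1.3,0,0,-3.7,-2.5,0,0,-4.2,-4.0,0,0,-4.3,-5.6,0,0,-3.8,-7.1,0,0,-3.0,-8.4,0,0,-3.0,-8.4,0,0]}}

```text
t: 5.38
tool_pos: [0.4572, -0.1545, 0.1996]
orientation: [3.14, -0.0, 0.003]
force: [2.9, 0.2, 0.1]
opening: 0.0221
gripper_force: 20.0
```

Call:
{"method": "play_rows", "body": {"targets": [1.2,-0.9,0,0,2.6,-1.5,0,0,4.2,-1.6,0,0,5.7,-1.2,0,0,7.0,-0.3,0,0,8.0,0.9,0,0,8.5,2.4,0,0,8.5,2.4,0,0]}}

```text
t: 6.05
tool_pos: [0.5429, -0.1816, 0.1998]
orientation: [3.14, -0.002, 0.004]
force: [8.7, -1.0, -3.0]
opening: 0.0218
gripper_force: 20.0
```

Call:
{"method": "play_rows", "body": {"targets": [0.1,1.5,0,0,-0.3,3.0,0,0,-1.1,4.3,0,0,-2.3,5.3,0,0,-3.8,5.9,0,0,-5.3,6.0,0,0,-6.8,5.6,0,0,-6.8,5.6,0,0]}}

```text
t: 6.72
tool_pos: [0.4719, -0.234, 0.1996]
orientation: [-3.139, 0.001, -0.0]
force: [0.9, 7.6, -0.6]
opening: 0.0224
gripper_force: 20.0
```

```bash
python3 -c "
from rows import *
C=rows((.4739,-.235),[662,671,680,689,696,702,706,706])
rows(C,[709,712,715,718,718,721,721,721])"
```

```text
662 706 [-0.7, -0.4, 0, 0, -1.3, -0.8, 0, 0, -1.9, -1.4, 0, 0, -2.3, -2.0, 0, 0, -2.6, -2.6, 0, 0, -2.8, -3.1, 0, 0, -2.9, -3.4, 0, 0, -2.9, -3.4, 0, 0] C= 0.4449 -0.2011
709 721 [-0.1, -0.3, 0, 0, -0.1, -0.5, 0, 0, -0.1, -0.8, 0, 0, -0.1, -1.0, 0, 0, -0.1, -1.0, 0, 0, -0.1, -1.3, 0, 0, -0.1, -1.3, 0, 0, -0.1, -1.3, 0, 0] C= 0.4434 -0.1881
```

Call:
{"method": "play_rows", "body": {"targets": [-0.7,-0.4,0,0,-1.3,-0.8,0,0,-1.9,-1.4,0,0,-2.3,-2.0,0,0,-2.6,-2.6,0,0,-2.8,-3.1,0,0,-2.9,-3.4,0,0,-2.9,-3.4,0,0]}}

```text
t: 7.38
tool_pos: [0.445, -0.2009, 0.1996]
orientation: [3.142, -0.001, 0.004]
force: [6.8, 3.0, -2.7]
opening: 0.022
gripper_force: 20.0
```

Call:
{"method": "play_rows", "body": {"targets": [-0.1,-0.2,0,0,-0.1,-0.4,0,0,-0.1,-0.6,0,0,-0.1,-0.7,0,0,-0.1,-0.7,0,0]}}

```text
t: 7.8
tool_pos: [0.444, -0.1956, 0.1997]
orientation: [3.139, -0.002, 0.004]
force: [6.7, -5.1, -4.9]
opening: 0.0221
gripper_force: 20.0
```

Call:
{"method": "play_rows", "body": {"targets": [0,-0.2,0,0,0,-0.4,0,0,0,-0.4,0,0]}}

```text
t: 8.05
tool_pos: [0.4439, -0.1949, 0.1999]
orientation: [3.133, -0.004, 0.004]
force: [7.8, -19.5, -9.0]
opening: 0.0221
gripper_force: 20.0
```

Call:
{"method": "play_rows", "body": {"targets": [0,0.3,0,0,0,0.3,0,0,0,0.3,0,0,0,0.3,0,0,0,0.3,0,0,0,0.3,0,0,0,0.3,0,0,0,0.3,0,0], "grip": 5.5}}

```text
t: 8.72
tool_pos: [0.4434, -0.1931, 0.1997]
orientation: [-3.142, 0.001, -0.0]
force: [0.3, -0.2, -0.6]
opening: 0.0553
gripper_force: 0.0
```

Call:
{"method": "play_rows", "body": {"targets": [0,0.3,-1,0,0,0.3,-3,0,0,0.3,-6,0,0,0.3,-9,0,0,0.3,-11,0,0,0.3,-12,0,0,0.3,-12,0]}}

```text
t: 9.3
tool_pos: [0.4444, -0.1969, 0.323]
orientation: [3.139, -0.001, 0.007]
force: [-0.1, -0.7, 0.2]
opening: 0.0546
gripper_force: 0.0
```

```bash
python3 - <<'E'
from h import *
s=read_state();print(s['tool_pos'],s['opening'],s['force'],s['q'])
c=snap('wrist','w5.png');t=snap('top','t5.png')
print('exp knob top',proj(c,(.4420,-.196,.228)),'axis',proj(c,(.492,-.189,.183)))
cv2.imwrite('pics/c5.png',np.hstack([c['image'],t['image'][130:270,160:340].repeat(2,0).repeat(2,1)[:384,:280]] if 0 else [c['image']])[:,:,::-1])
E
```

```text
[ 0.44442866 -0.19690603  0.3230085 ] 0.054558169148435205 [-0.12785555 -0.73266287  0.22627371] [-5.22598106e-01 -2.04588517e-01  1.62688127e+00  1.34199844e-05
  1.71411874e+00  1.04906420e+00]
exp knob top (np.float64(252.84637991491425), np.float64(205.2068844458951)) axis (np.float64(245.66166127482364), np.float64(142.43349238011388))
```

View pics/w5.png

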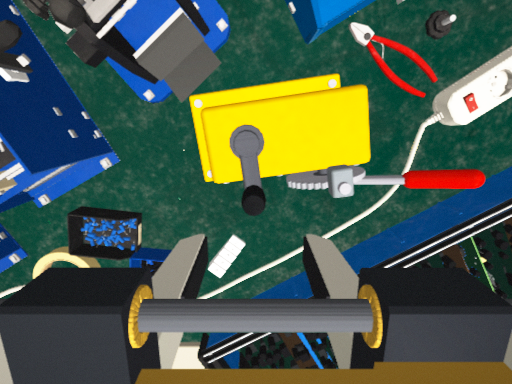

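The view shows the crank arm pointing straight to the press's front, with the knob at (253,203) against an expected (253,205). The red grip is at about (446,180) and the bystanders haven't moved. Next is the lever.

Call:
{"method": "play_rows", "body": {"targets": [0.2,2,0,-7,0.4,4,0,-14,0.7,7,0,-21,0.7,10,0,-28,0.7,13,0,-35,0.7,16,0,-42,0.7,18.5,0,-49,0.7,20.2,0,-56], "grip": 9.3}}

```text
t: 10.07
tool_pos: [0.4489, -0.3999, 0.3163]
orientation: [-2.767, -1.478, 0.003]
force: [1.0, -0.4, 0.7]
opening: 0.0929
gripper_force: 0.0
```

Call:
{"method": "play_rows", "body": {"targets": [0,0,0,-7,0,0,0,-14,0,0,0,-21,0,0,0,-28,0,0,0,-35,0,0,0,-42,0,0,0,-42,0,0,0,-42]}}

```text
t: 10.73
tool_pos: [0.4496, -0.3977, 0.3175]
orientation: [-2.065, -2.364, -0.0]
force: [-0.1, 0.3, 0.0]
opening: 0.0929
gripper_force: 0.0
```

```bash
cat > w.py <<'E'
from h import *
import sys
s=read_state();M=R.from_rotvec(s['orientation']).as_matrix();print(s['tool_pos'],np.degrees(np.arctan2(M[1,1],M[0,1])),s['opening'],s['force'])
c=snap('wrist',sys.argv[1])
h=cv2.cvtColor(c['image'],cv2.COLOR_RGB2HSV);m=(((h[...,0]<6)|(h[...,0]>174))&(h[...,1]>150)&(h[...,2]>80)).astype(np.uint8)
n,l,st,ce=cv2.connectedComponentsWithStats(m)
for i in range(1,n):
    if st[i,4]>150:
        r=cv2.minAreaRect(np.argwhere(l==i)[:,::-1].astype(np.float32));print(st[i],ce[i],r)
        print(onz(c,*r[0],.166),onz(c,*r[0],.083))
E
python3 w.py w6.png
```

```text
[ 0.44964561 -0.39772266  0.31754009] 7.724358996174628 0.09293533900284855 [-0.08578083  0.25501555  0.01668894]
[309 150  59  53 450] [334.92888889 173.6       ] ((335.4344482421875, 173.61378479003906), (11.294185638427734, 75.90357208251953), 48.366458892822266)
[ 0.52960347 -0.37284683  0.166     ] [ 0.55310548 -0.38589763  0.083     ]
[ 248  152   20   70 1264] [257.20015823 186.5403481 ] ((257.5, 186.5), (69.0, 19.0), 90.0)
[ 0.45176493 -0.39720608  0.166     ] [ 0.45493564 -0.41661949  0.083     ]
[320 154  53  59 448] [348.53348214 186.24107143] ((348.4598693847656, 185.63694763183594), (11.417106628417969, 74.57095336914062), 41.69813537597656)
[ 0.54565566 -0.3835126   0.166     ] [ 0.57335047 -0.39934929  0.083     ]
```

View pics/w6.png

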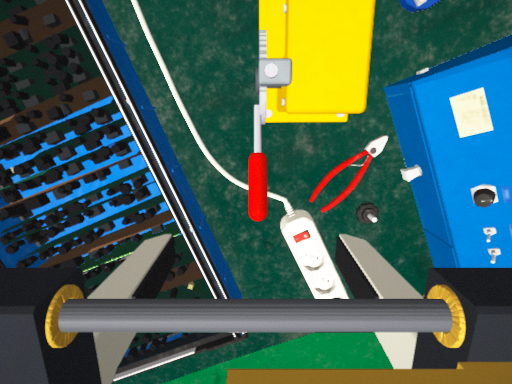

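The view shows the grip vertical at (257,186), centred between the fingers, with the cutters (350,175) and star knob (368,213) clear. I descend and pinch.

Call:
{"method": "play_rows", "body": {"targets": [-0.1,0.2,3,0,-0.1,0.2,6,0,-0.1,0.2,9,0,-0.1,0.2,12,0,-0.1,0.2,14.5,0,-0.1,0.2,16.5,0,-0.1,0.2,17.2,0,-0.1,0.2,17.2,0]}}

```text
t: 11.45
tool_pos: [0.4509, -0.3975, 0.1447]
orientation: [-2.062, -2.364, -0.001]
force: [-0.3, -0.0, 0.7]
opening: 0.0928
gripper_force: 0.0
```

Call:
{"method": "play_rows", "body": {"targets": [0,0,0,0,0,0,0,0,0,0,0,0,0,0,0,0,0,0,0,0,0,0,0,0,0,0,0,0,0,0,0,0], "grip": 1.2, "grip_force": 45}}

```text
t: 12.12
tool_pos: [0.4523, -0.3989, 0.1477]
orientation: [2.062, 2.37, -0.0]
force: [0.2, -0.1, 0.3]
opening: 0.0443
gripper_force: 0.0
```

Call:
{"method": "play_rows", "body": {"targets": [0,0,0,0,0,0,0,0,0,0,0,0,0,0,0,0,0,0,0,0,0,0,0,0,0,0,0,0,0,0,0,0]}}

```text
t: 12.78
tool_pos: [0.4522, -0.3989, 0.1476]
orientation: [-2.062, -2.37, 0.0]
force: [-1.4, -0.4, 0.0]
opening: 0.0192
gripper_force: 45.0
```

```bash
python3 w.py w7.png; python3 -c "
import numpy as np
for f in np.arange(0,.69,.04): a=.55-f; print(round(f,2), 'x',round(-(13.5*np.cos(a)-13.5*np.cos(.55)),2),'z',round(13.5*(np.sin(.55)-np.sin(a)),2))"
```

```text
[ 0.45215899 -0.39889145  0.14755837] 7.945814731339067 0.01915188390195455 [-1.36626668 -0.41569417  0.04359504]
[ 332  169   99   91 2145] [383.23449883 212.2993007 ] ((383.00006103515625, 212.00001525878906), (43.84062194824219, 114.55130004882812), 45.0)
[ 0.51117201 -0.36284486  0.166     ] [ 0.55033124 -0.38483824  0.083     ]
[ 235  188   40  111 4029] [254.6795731  245.32266071] ((254.5, 243.0), (110.0, 39.0), 90.0)
[ 0.4502331  -0.38818677  0.166     ] [ 0.45512506 -0.42443048  0.083     ]
0.0 x -0.0 z 0.0
0.04 x -0.27 z 0.47
0.08 x -0.53 z 0.94
0.12 x -0.76 z 1.43
0.16 x -0.98 z 1.92
0.2 x -1.17 z 2.43
0.24 x -1.35 z 2.94
0.28 x -1.5 z 3.46
0.32 x -1.64 z 3.98
0.36 x -1.75 z 4.51
0.4 x -1.84 z 5.04
0.44 x -1.91 z 5.57
0.48 x -1.96 z 6.11
0.52 x -1.98 z 6.65
0.56 x -1.99 z 7.19
0.6 x -1.97 z 7.73
0.64 x -1.94 z 8.27
0.68 x -1.88 z 8.81
```

Pinched at 19 mm with 45 N. I push down one click at a time along the arc.

Call:
{"method": "play_rows", "body": {"targets": [-0.27,0,0.47,0,-0.53,0,0.94,0,-0.76,0,1.43,0,-0.98,0,1.92,0,-0.98,0,1.92,0,-0.98,0,1.92,0]}}

```text
t: 13.33
tool_pos: [0.4537, -0.4093, 0.1291]
orientation: [2.062, 2.369, -0.001]
force: [-3.2, -0.5, 4.8]
opening: 0.0188
gripper_force: 45.0
```

Call:
{"method": "play_rows", "body": {"targets": [-0.19,0,0.51,0,-0.37,0,1.02,0,-0.52,0,1.54,0,-0.66,0,2.06,0,-0.66,0,2.06,0,-0.66,0,2.06,0]}}

```text
t: 13.83
tool_pos: [0.4548, -0.417, 0.1089]
orientation: [2.061, 2.367, -0.002]
force: [-2.1, -4.5, 5.8]
opening: 0.0192
gripper_force: 45.0
```

Call:
{"method": "play_rows", "body": {"targets": [-0.11,0,0.53,0,-0.2,0,1.06,0,-0.27,0,1.59,0,-0.32,0,2.13,0,-0.32,0,2.13,0,-0.32,0,2.13,0]}}

```text
t: 14.33
tool_pos: [0.4554, -0.4209, 0.0883]
orientation: [2.06, 2.366, -0.004]
force: [-2.2, -6.3, 6.1]
opening: 0.0187
gripper_force: 45.0
```

```bash
python3 w.py w8.png
```

```text
[ 0.45539019 -0.42092108  0.0882626 ] 7.906047059592113 0.018679692863905317 [-2.19945754 -6.32725102  6.05574686]
[ 350  154  119   96 1703] [402.62066941 196.44803288] ((404.1212158203125, 195.9827880859375), (21.749162673950195, 147.07974243164062), 50.9644889831543)
[ 0.49109113 -0.36311165  0.166     ] [ 0.53510363 -0.38024274  0.083     ]
[ 369  161  106  107 1726] [426.2161066  219.33951333] ((425.8966979980469, 218.35694885253906), (22.28626251220703, 143.56617736816406), 44.706180572509766)
[ 0.49940307 -0.36895662  0.166     ] [ 0.55126234 -0.39160558  0.083     ]
[ 234  180   41  119 4464] [254.55600358 241.90031362] ((254.0, 239.0), (118.0, 40.0), 90.0)
[ 0.44948922 -0.38257838  0.166     ] [ 0.45422805 -0.41808677  0.083     ]
```

View pics/w8.png

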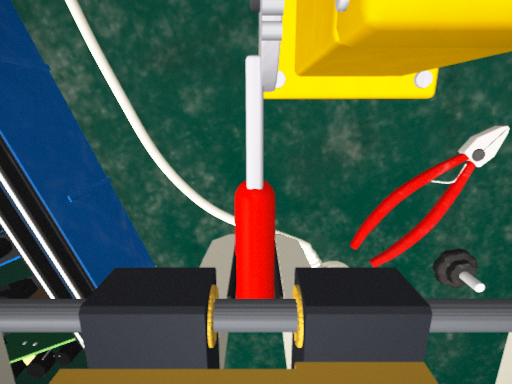

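The lever is at the third click: 59 mm of grip travel, about 0.47 rad, and still held. Now the fourth.

Call:
{"method": "play_rows", "body": {"targets": [-0.05,0,0.54,0,-0.1,0,1.08,0,-0.1,0,1.62,0,-0.08,0,2.1,0,-0.08,0,2.3,0,-0.08,0,2.3,0,-0.08,0,2.3,0]}}

```text
t: 14.97
tool_pos: [0.4555, -0.4217, 0.0654]
orientation: [2.06, 2.366, -0.004]
force: [-4.3, -5.7, 7.0]
opening: 0.0191
gripper_force: 45.0
```

```bash
python3 w.py w9.png; python3 - <<'E'
from h import *
a=snap('scene','s9.png');b=snap('top','t9.png')
for c,n in((a,'s'),(b,'t')): print(n,[proj(c,p) for p in((.4527,-.420,.083),(.439,-.318,.0925))])
x=cv2.resize(cv2.imread('pics/s9.png')[130:290,150:350],(600,480),interpolation=2)
cv2.imwrite('pics/c9.png',x)
E
```

```text
[ 0.45552502 -0.42171182  0.06537962] 7.91252676670386 0.019112689955268092 [-4.29901081 -5.65557744  6.97278392]
[ 358  157  139  116 4026] [431.33954297 213.369846  ] ((429.50006103515625, 214.50001525878906), (59.396968841552734, 159.80612182617188), 45.0)
[ 0.48576585 -0.36252895  0.166     ] [ 0.53829216 -0.38391274  0.083     ]
[ 233  183   43  116 4361] [254.52396239 243.62256363] ((254.0, 240.5), (115.0, 42.0), 90.0)
[ 0.4483665 -0.3739529  0.166    ] [ 0.45316937 -0.40991422  0.083     ]
s [(np.float64(236.15936310680857), np.float64(264.8217702278621)), (np.float64(209.95021661502167), np.float64(232.85276231258268))]
t [(np.float64(308.10314358302753), np.float64(222.08002709594066)), (np.float64(262.57766872159), np.float64(228.7767537321217))]
```

View pics/c9.png

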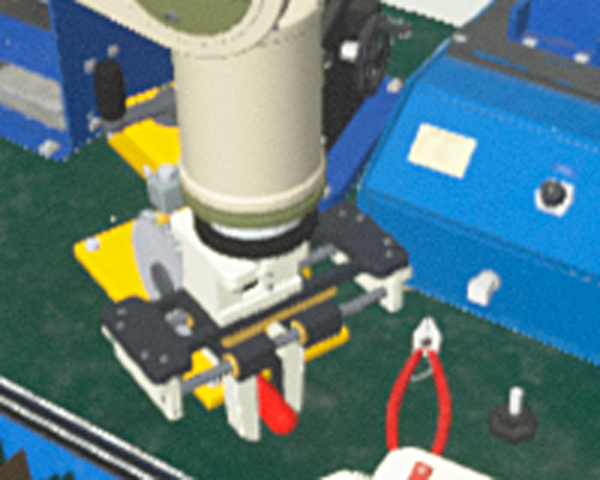

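The fourth step is done: 82 mm of travel, about 0.64 rad. In the crop, the grip's tip shows at (283,420), between and below the fingers. The crank knob is at (108,90), and the cutters and star knob haven't moved. I check for slip of the grip in the pads.

```bash
python3 - <<'E'
from h import *
c=snap('wrist','w10.png');a=snap('scene','s10.png')
h=cv2.cvtColor(a['image'],cv2.COLOR_RGB2HSV);m=((h[...,0]<6)|(h[...,0]>174))&(h[...,1]>150)&(h[...,2]>80)
m[:,:225]=0;m[:,260:]=0;m[:245]=0;m[290:]=0
y,x=np.nonzero(m);print('scene red rows',y.min(),y.max(),'cols',x.min(),x.max())
i=y>=y.max()-1;print('tip bottom col',x[i].mean())
o=np.array([.494,-.218,0]);w=.137;X=np.array([np.cos(w),np.sin(w),0]);Y=np.array([-np.sin(w),np.cos(w),0]);Z=np.array([0,0,1])
P=o-.068*X-.06*Y+.095*Z
for f in(.48,.56,.64,.72,.8):
    A=.55-f; d=-Y*np.cos(A)+Z*np.sin(A)
    e=P+d*.1635 # centre of round end
    print(f,'near edge wrist',np.round(proj(c,P+d*.0965),1),'end ctr scene',np.round(proj(a,e),1))
    # lower silhouette of end sphere r=10mm
    f_=192/np.tan(np.radians(a['vfov'])/2);print('   sphere px r',round(.01*f_/np.linalg.norm(e-a['cam_to_world'][:3,3]),1))
E
```

```text
scene red rows 254 274 cols 236 248
tip bottom col 243.5
0.48 near edge wrist [250.8 197.2] end ctr scene [244.  265.1]
   sphere px r 5.1
0.56 near edge wrist [251.  193.1] end ctr scene [244.3 269.9]
   sphere px r 5.1
0.64 near edge wrist [251.2 188.2] end ctr scene [244.3 274.3]
   sphere px r 5.0
0.72 near edge wrist [251.4 182.5] end ctr scene [244.  278.3]
   sphere px r 5.0
0.8 near edge wrist [251.5 176.2] end ctr scene [243.4 281.8]
   sphere px r 4.9
```

```bash
python3 - <<'E'
from h import *
import pickle
a,_=pickle.load(open('c0.pkl','rb'));n=snap('scene','s11.png')
o=np.array([.494,-.218,0]);w=.137;X=np.array([np.cos(w),np.sin(w),0]);Y=np.array([-np.sin(w),np.cos(w),0]);Z=np.array([0,0,1])
P=o-.068*X-.06*Y+.095*Z
for im,box,fs in((a['image'],(205,215,255,245),(0,.08)),(n['image'],(225,245,260,290),(.56,.64,.72))):
    h=cv2.cvtColor(im,cv2.COLOR_RGB2HSV)
    for s,v in((150,80),(120,40)):
        m=((h[...,0]<8)|(h[...,0]>172))&(h[...,1]>s)&(h[...,2]>v);x0,y0,x1,y1=box
        q=np.argwhere(m[y0:y1,x0:x1])+[y0,x0];print('rows',q[:,0].min(),q[:,0].max(),'cols',q[:,1].min(),q[:,1].max())
    for f in fs:
        A=.55-f;d=-Y*np.cos(A)+Z*np.sin(A);print(f,'near',np.round(proj(a,P+d*.1065),1),'end',np.round(proj(a,P+d*.1635),1))
c=snap('scene','s12.png')['image'][235:290,215:265]
w8=cv2.imread('pics/w10.png')[150:310,200:310]
cv2.imwrite('pics/c12.png',np.hstack([cv2.resize(c[:,:,::-1],(400,440),interpolation=cv2.INTER_NEAREST),cv2.resize(w8,(302,440))]))
E
```

```text
rows 223 233 cols 219 240
rows 223 233 cols 219 240
0 near [223.2 227.5] end [236.  229.7]
0.08 near [224.4 231.5] end [238.  236.1]
rows 254 274 cols 236 248
rows 254 274 cols 236 248
0.56 near [228.7 252.7] end [244.3 269.9]
0.64 near [228.8 255.6] end [244.3 274.3]
0.72 near [228.7 258.2] end [244.  278.3]
```

View pics/c12.png

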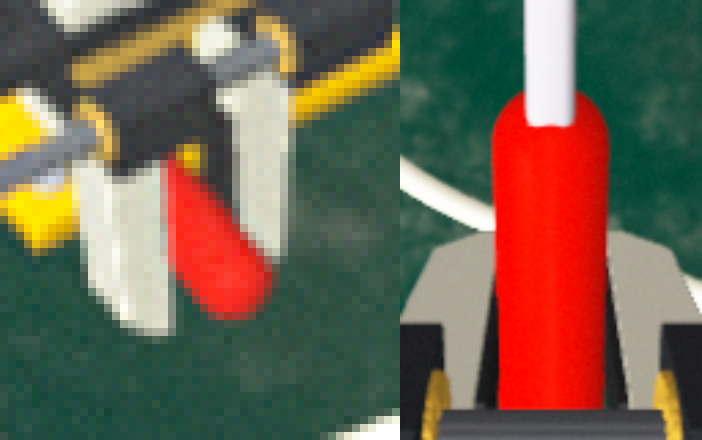

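```bash
python3 - <<'E'
from h import *
s=read_state();k=eyes.read_camera('wrist');print(s['tool_pos'])
o=np.array([.494,-.218,0]);w=.137;X=np.array([np.cos(w),np.sin(w),0]);Y=np.array([-np.sin(w),np.cos(w),0]);Z=np.array([0,0,1])
P=o-.068*X-.06*Y+.095*Z
M=R.from_rotvec(s['orientation']).as_matrix()
fpx=192/np.tan(np.radians(k['vfov'])/2)
for n,p,fs in(('w7.png',(.45216,-.39889,.14756),(0,.06)),('w8.png',(.45539,-.42092,.08826),(.4,.44,.48,.52)),('w10.png',s['tool_pos'],(.52,.56,.6,.64,.68,.72))):
    im=cv2.imread('pics/'+n)[:,:,::-1].copy();h=cv2.cvtColor(im,cv2.COLOR_RGB2HSV);m=((h[...,0]<8)|(h[...,0]>172))&(h[...,1]>150)&(h[...,2]>50)
    m[:,:200]=0;m[:,310:]=0;r=np.nonzero(m.any(1))[0];print(n,'top',r.min(),'width by row',{v:int(m[v].sum()) for v in (210,225,240,260)})
    T=np.eye(4);T[:3,:3]=M;T[:3,3]=p;c=dict(k,cam_to_world=T@k['T_tool_cam']);C=c['cam_to_world']
    for f in fs:
        A=.55-f;d=-Y*np.cos(A)+Z*np.sin(A);row={}
        D=lambda q:-(np.linalg.inv(C)@np.r_[q,1])[2]
        e=P+d*.1065;top=proj(c,e)[1]-fpx*.01/D(e)
        pts=[(proj(c,P+d*t)[1],fpx*.02/D(P+d*t)) for t in np.linspace(.1,.175,40)]
        v,wd=zip(*pts);print(f,'top',round(top,1),'widths',np.round(np.interp((210,225,240,260),v,wd),1))
E
```

```text
[ 0.4555272  -0.4217598   0.06560131]
w7.png top 188 width by row {210: 37, 225: 37, 240: 38, 260: 38}
0 top 193.6 widths [36.4 36.9 37.4 38. ]
0.06 top 196.4 widths [35.1 35.5 35.8 36.3]
w8.png top 180 width by row {210: 41, 225: 39, 240: 40, 260: 39}
0.4 top 188.5 widths [41.6 41.3 41.  40.7]
0.44 top 187.5 widths [40.4 40.  39.7 39.2]
0.48 top 186.3 widths [39.3 38.9 38.4 37.9]
0.52 top 184.7 widths [38.2 37.7 37.2 36.6]
w10.png top 183 width by row {210: 43, 225: 42, 240: 40, 260: 40}
0.52 top 194.6 widths [44.6 44.1 43.5 42.8]
0.56 top 192.2 widths [43.3 42.6 42.  41.2]
0.6 top 189.7 widths [42.  41.3 40.6 39.6]
0.64 top 187.0 widths [40.7 39.9 39.2 38.1]
0.68 top 184.0 widths [39.5 38.6 37.8 36.7]
0.72 top 180.9 widths [38.3 37.4 36.5 35.2]
```

Grip tip, width and top edge in the two views suggest 0.585–0.615 rad, against 0.636 from the hand. I nudge down in small steps while watching the force, staying well under the tooth at 0.72.

Call:
{"method": "play_rows", "body": {"targets": [0,0,0.2,0,0,0,0.2,0,0,0,0.2,0]}}

```text
t: 15.62
tool_pos: [0.4555, -0.4216, 0.0633]
orientation: [2.06, 2.366, -0.003]
force: [-2.9, -6.5, 5.7]
opening: 0.0186
gripper_force: 45.0
```

Call:
{"method": "play_rows", "body": {"targets": [0,0,0.2,0,0,0,0.2,0,0,0,0.2,0]}}

```text
t: 15.87
tool_pos: [0.4555, -0.4215, 0.0611]
orientation: [2.06, 2.366, -0.003]
force: [-2.3, -5.8, 4.6]
opening: 0.019
gripper_force: 45.0
```

```bash
python3 - <<'E'
from h import *
n=snap('scene','s13.png');c=snap('wrist','w13.png');s=read_state();print(s['tool_pos'],s['force'],s['t'])
im=n['image'];h=cv2.cvtColor(im,cv2.COLOR_RGB2HSV);m=((h[...,0]<8)|(h[...,0]>172))&(h[...,1]>120)&(h[...,2]>40)
q=np.argwhere(m[245:295,225:260])+[245,225];print('scene rows',q[:,0].min(),q[:,0].max())
h=cv2.cvtColor(c['image'],cv2.COLOR_RGB2HSV);m=((h[...,0]<8)|(h[...,0]>172))&(h[...,1]>150)&(h[...,2]>50)
m[:,:200]=0;m[:,310:]=0;r=np.nonzero(m.any(1))[0];print('top',r.min(),{v:int(m[v].sum()) for v in (210,225,240,260)})
o=np.array([.494,-.218,0]);w=.137;X=np.array([np.cos(w),np.sin(w),0]);Y=np.array([-np.sin(w),np.cos(w),0]);Z=np.array([0,0,1])
P=o-.068*X-.06*Y+.095*Z
fpx=192/np.tan(np.radians(c['vfov'])/2);C=c['cam_to_world'];D=lambda q:-(np.linalg.inv(C)@np.r_[q,1])[2]
for f in(.58,.61,.64,.67,.7):
    A=.55-f;d=-Y*np.cos(A)+Z*np.sin(A);e=P+d*.1065;top=proj(c,e)[1]-fpx*.01/D(e)
    v,wd=zip(*[(proj(c,P+d*t)[1],fpx*.02/D(P+d*t)) for t in np.linspace(.1,.175,40)])
    print(f,'top',round(top-5.6,1),'w',np.round(np.interp((210,225,240,260),v,wd)+.6,1),'scene bottom',round(proj(n,P+d*.1635)[1]-1.2+5-.5,1))
E
```

```text
[ 0.45546496 -0.4214525   0.0611085 ] [-2.43555502 -5.40881342  4.96865508] 15.9667
scene rows 256 276
top 184 {210: 43, 225: 42, 240: 41, 260: 40}
0.58 top 188.5 w [44.6 44.  43.3 42.3] scene bottom 274.3
0.61 top 186.4 w [43.6 42.9 42.1 41.1] scene bottom 276.0
0.64 top 184.2 w [42.6 41.8 41.  40. ] scene bottom 277.6
0.67 top 181.9 w [41.7 40.8 40.  38.8] scene bottom 279.1
0.7 top 179.5 w [40.7 39.8 38.9 37.7] scene bottom 280.6
```

Top edge, width, tip and hand now average about 0.64 rad: click 4, under light load and steady. I hold briefly and then hand in.

Call:
{"method": "play_rows", "body": {"targets": [0,0,0,0,0,0,0,0,0,0,0,0,0,0,0,0,0,0,0,0,0,0,0,0]}}

```text
t: 16.47
tool_pos: [0.4555, -0.4215, 0.0612]
orientation: [2.06, 2.367, -0.003]
force: [-2.8, -4.8, 5.2]
opening: 0.019
gripper_force: 45.0
```

```bash
python3 -c "
from h import *
s=read_state();print(s['tool_pos'],s['force'],s['gripper_force'],np.abs(s['dq']).max());print(workorder.close_job())"
```

```text
[ 0.45547469 -0.42149471  0.06118705] [-2.80655531 -4.82818649  5.18127954] 45.00480830669403 0.0016469636110082197
the job is handed in; nothing more can be done
None
```

I turned the crank clockwise until it hit its stop with the ram down, then pushed the lever to the fourth click (about 0.64 rad, estimated from arm position and camera views rather than a click count) and handed in with the gripper still holding it; no verdict was returned.

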